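Hold the curing lamp's exposure dial at its third click

TASK

Set up the curing lamp and expose the glass award under it: first throw the ball-ended lever out of its upright middle notch into the end notch marked by the upright steel point (not the end with the plain round plug) and leave it there. Then turn the spring-return exposure dial clockwise past its first two clicks to the third, the long tick, and hold it there: it springs back if let go, so finish with the gripper still holding the dial at the third click. Do not push about or knock over the glue bottle, tape roll and screwdriver that lie around them.

Things in the scene. Friction and masses are not known exactly. Their poses are not given: they have to be found in the camera images.
- lever_unit: fixed grey housing of the lamp-height lever, 200 (its x) x 90 (its y) x 50 mm high, standing on the table; origin at the centre of its underside. The lever comes up through two thin notched steel arches (over its middle, 27 mm apart outside, their tops 103 mm above the table) and swings along the housing's x axis. The pivot is on the origin's vertical, 45 mm above the table
- lever_ball (a point): centre of the lever's black ball, 26 mm across, on a 10 mm round steel stem, 100 mm from the pivot; 145 mm above the table when upright, 127 mm in an end notch, where it is 56 mm from the middle along the housing's x axis
- lever (a joint): lever angle, rad: 0 upright in the middle notch (start), +0.6 in the notch towards the housing's +x, -0.6 in the one towards its -x, stops at +-0.67. Each notch draws the lever in from within about 0.25 rad and holds it; leaving a notch takes about 3 N at the ball. The lamp head goes up or down with the lever
- pointer (a point): tip of the steel point (a flat plate 28 mm wide, cut to an upright point, tip 38 mm above the housing's top) at one end of the lever housing, 85 mm from its middle along its x axis; it marks the notch at its own end, +x or -x, which varies. The other end bears only a flat round plug 16 mm across. In the marked notch the ball's centre is 29 mm from this tip, horizontally
- dial_unit: fixed box of the exposure dial, 140 (its x) x 130 (its y) x 55 mm high, standing on the table; origin at the centre of its underside, the vertical dial axis passing through it. White ticks on top at the clicks: the first (home) towards the box's +x, the others each 0.4 rad further clockwise seen from above; the tick of the third click is twice as long
- dial_bar (a point): point on the dial's axis at the height to grip, 91 mm above the table and 12 mm below the top of the bar grip (bar 52 mm long, 14 mm thick, 36 mm high, on a black disc 60 mm across whose top is 67 mm above the table). Its x axis runs along the bar, to the end with the white line that points at the ticks; at home it is the box's x axis
- dial (a joint): dial angle, rad, growing clockwise seen from above: 0 home (start), clicks at 0.4, 0.8, 1.2 (the third) and 1.6, stop at 1.75. A spring drives it back to 0 from anywhere with 0.07 to 0.18 N m; the clicks add a ripple of about 0.04 N m and do not hold it
- glue: bystander: small upright glue bottle, 34 mm across and 75 mm high, standing between or near the two units; origin at the centre of its underside
- tape_roll: bystander: cardboard tape roll lying flat, 100 mm across, 48 mm high; origin at the centre of its underside
- driver: bystander: screwdriver 200 mm long, lying on the table at the left; origin at the middle of its length, on its underside
Mind the look-alikes: they are no part of the job. What is shaped like the dial_unit but turquoise is not meant. What is shaped like the lever_unit but turquoise is not meant.

How it is judged (in metres and radians):
On the way, in this order (a step that is already met when the one before it is completed fails the run):
1. the lever stands in the end notch marked by the steel point, let go (horizontal distance between lever_ball and pointer below 0.039 m and contact force between the fingers and lever_unit below 0.1 N), for 0.3 s.
2. the dial is turned to the third click (horizontal distance between lever_ball and pointer below 0.039 m and value of joint dial between 1.08 and 1.34 rad), for 0.3 s.
At the end, for the whole second after the job is handed in: The lever rests in the marked notch (ball within 39 mm of the steel point, horizontally: about 0.1 rad of the notch) and the gripper's fingers hold the dial by its bar grip at the third click (joint between 1.08 and 1.34 rad) through the last second (all of step 2 and contact force between the fingers and dial_unit above 0.5 N); the arm keeps its last pose, push and grip.
It fails at once if the glue bottle, tape roll or screwdriver is pushed more than 30 mm, or the bottle or roll is knocked over (distance of any of glue, tape_roll, driver from where it was at the start of the episode above 0.03 m or angle between any of glue, tape_roll's own z axis and vertical above 0.6 rad).
It also fails if it takes over 48 s, if anything falls off the work surface, if the arm or the gripper's body presses on something with over 40 N, if the wrist force passes 120 N, or if a joint passes its speed limit or range.

ROBOT

A 6-joint arm with a two-finger parallel gripper is mounted at the origin on the work surface. World frame = base frame: x ahead of the robot, y to its left, z up, the work surface at z = 0. Lengths are in m, angles in degrees, forces in N, time in s.
With the tool pointing down it reaches from about 0.4 to 0.825 m from the base axis. Payload 7 kg.
Tool frame: the origin (TCP) lies at the very end of the fingers, on their centre line; the grasp point (between the pads) lies 19 mm behind it (ctrl.hold_point_z is the distance from the TCP to the grasp point, in m); z points along the fingers, y is the line along which they close (so a half turn about z gives the same grasp; the last joint's range is limited). The gripper opens to 88 mm and grips with 3 to 60 N. Pads are 19 mm wide; open, the fingers measure 130 mm over their backs; the gripper's body (78 mm by 193 mm) begins 47 mm behind the grasp point.
Start: joints at [81.308, 20.546, 0.682, 0, -70.136, -16.507], TCP at [0.287, 0.611, 0.227] pointing down, gripper open.
Joint ranges: [-176.03, 176.03], [-82.01, 121.73], [-58.28, 71.71], [-173.87, 95.51], [-174.79, -0.11], [-173.66, 173.66]. Speed limits (degrees/s): [136.94, 136.94, 172.46, 180, 180, 180].

INTERFACE

Orientations are given as [roll, pitch, yaw] about the fixed x, y, z axes, in that order (R = Rz(yaw) Ry(pitch) Rx(roll)).
In Python, from plant import sensors, viewer, workorder, ctrl gives the robot as it stands.
- The arm moves only by the shell command python3 -m pendant 'ROWS'. ROWS is JSON, a list of rows, each a list of 3 entries, a list of its own where there are three numbers: the opening, from -1 (shut) to 1 (fully open), so that 0 is half open, then the shift along the tool's x, y, z in m, then the turn, a rotation vector about the tool's x, y, z in degrees. A call has 1 to 10 rows; each row is the pose to reach, as a shift and turn from the pose commanded when the call began, along the tool's axes at that moment; what a row does not reach only later rows make up. A row lasts 1/12 s, in which the tool goes at most 41.7 mm and 7.16 degrees, less where a joint would pass 70% of its speed; a pose out of reach is approached as far as the arm can. A call with a gripper value outside its range is refused whole. The fingers move at their own pace and stop on an object; the grip force is fixed at half the most. Time passes only in rows, so rows that repeat a pose let the fingers close. It gives the time, the measured TCP pose, the force, the opening and the grip force at its end, in the units of the state.
- sensors.get_obs(): the state, without advancing time (a new reading comes with each control period).
- viewer.snapshot(name): name is "scene" or "top" or "wrist"; returns the picture (480x640x3 uint8, red, green, blue); there is no depth.
- viewer.camera_params(name): a dict with "fx", "fy", "cx", "cy" (pixels), "dist" ([k1, k2, p1, p2, k3] as OpenCV has them; the pictures are not rectified), "extrinsics" (4x4, takes a point from world to camera coordinates). Camera axes: x right, y up, looking along -z (the intrinsics and any distortion apply to the point x, -y, -z); pixel columns grow to the right and rows downward; lengths in m; the calibration is good to about 2 mm. A picture is of the moment at which its call begins: read the wrist's pose just before it. camera_params takes no time and is no camera call; for the wrist camera it gives the pose at the moment of the call.
- workorder.close_job(): hands the job in; it is judged then, once.
The state is a dict: "clock": time; "joint_pos": joint angles; "qvel": joint speeds; "tau": joint torques, N m; "tool_pos": TCP position; "orientation": TCP orientation; "force": force on the tool from outside, world axes, zero at the start; "moment": the same for the moment, N m; "opening": finger opening in m; "gripper_force": force on a finger pad.
Only numpy, scipy, OpenCV 4.12 (cv2) and the standard library are available. Lean on these libraries where they do the work, as an engineer would, in place of code of your own. Each camera call takes 0.05 s, during which the arm holds its last target. There are 200 camera calls.

## Working session

There is one attempt and no reset: what is moved stays moved. The work goes in short steps, Python scripts to look and compute and a shell command to move; the robot and the scene stay as the last step left them, time stands still between calls to the robot, and variables do not carry over. Pictures are saved under pics/ and viewed, at most 10 in all, crops included, and the job is handed in when it is done.

```bash
mkdir -p pics; python3 - <<'E'
from plant import sensors, viewer, ctrl
import cv2
for n in("scene","top"):
    cv2.imwrite(f"pics/{n}0.png",viewer.snapshot(n)[:,:,::-1])
    print({k:(v.tolist() if hasattr(v,'tolist') else v) for k,v in viewer.camera_params(n).items()})
print(sensors.get_obs())
E
```

```text
{'fx': 579.7016004059784, 'fy': 579.7016004059784, 'cx': 318.15154926970746, 'cy': 241.5498175250887, 'dist': [0.03453959802392428, 0.0, 0.0, 0.0, 0.0], 'extrinsics': [[0.3853576823686216, 0.9227125945395929, -0.010046119524335805, -0.2369773771445587], [-0.5849955956376068, 0.2527056760379779, 0.7706620493983013, 0.1607607105169999], [0.7136382905394622, -0.2911036055705961, 0.6371648774844016, -1.5873647271619127], [0.0, 0.0, 0.0, 1.0]]}
{'fx': 551.2727305333988, 'fy': 551.2727305333988, 'cx': 320.60985643077794, 'cy': 234.41095551742418, 'dist': [0.030726520637468703, 0.0, 0.0, 0.0, 0.0], 'extrinsics': [[-0.01267838676706929, -0.9998408755225793, 0.012549188946983555, 0.0687386925190579], [0.9960899006580494, -0.011531469730220666, 0.08758958278755828, -0.4675203729838424], [-0.08743093454848871, 0.013610614978886852, 0.9960775988063753, -1.2006932455981556], [0.0, 0.0, 0.0, 1.0]]}
{'clock': 0.1, 'joint_pos': array([ 8.13064630e+01,  2.05889612e+01,  6.39359679e-01, -1.59113100e-02,
       -7.01350679e+01, -1.65053080e+01]), 'qvel': array([ 0.06372916, -0.21584499,  0.09055572,  0.00983204, -0.03323254,
       -0.02940088]), 'tau': array([-1.34774891e-03, -5.84164989e+01,  2.93751293e+01,  7.01547056e+00,
        1.01827996e-02, -4.44940827e-05]), 'tool_pos': array([0.28725664, 0.6103572 , 0.22570627]), 'orientation': array([ 1.79914570e+02, -9.71489092e-03, -2.52042556e+01]), 'force': array([-0.13619281, -0.6200038 ,  0.31382764]), 'moment': array([ 0.01956622, -0.03412881,  0.0002834 ]), 'gripper_force': 0.0, 'opening': 0.08766886185851364}
```

View pics/top0.png

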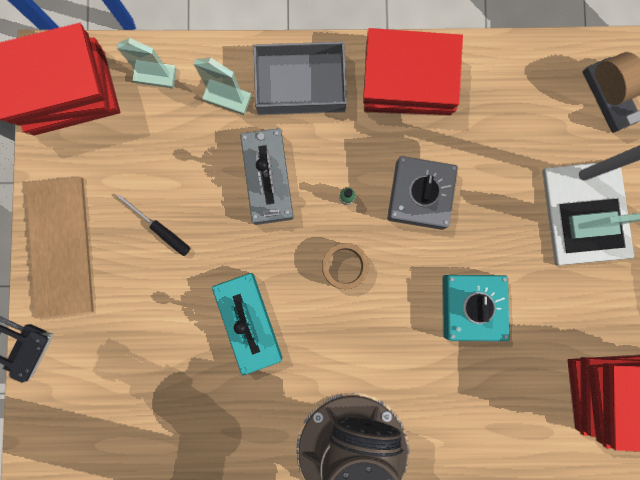

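View pics/scene0.png

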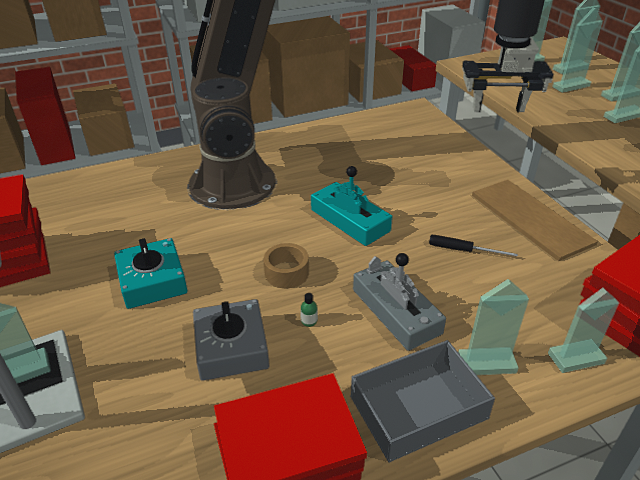

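The top view shows the grey lever unit at about (267,175), with its plug at the far end (260,135) and its steel point at the near end (272,215). The grey dial unit is at (424,191), with its ticks to the right. The turquoise look-alikes are nearer the robot, and the scene view agrees.

```bash
cat > h.py <<'E'
import numpy as np, cv2
from plant import viewer
def ray(cp,uv):
    K=np.array([[cp['fx'],0,cp['cx']],[0,cp['fy'],cp['cy']],[0,0,1]])
    n=cv2.undistortPoints(np.array(uv,float).reshape(-1,1,2),K,np.array(cp['dist'])).reshape(-1,2)
    T=np.array(cp['extrinsics']);d=np.c_[n[:,0],-n[:,1],-np.ones(len(n))]@T[:3,:3]
    return -T[:3,:3].T@T[:3,3],d
def plane(cp,uv,z):
    o,d=ray(cp,uv);return o+d*((z-o[2])/d[:,2])[:,None]
def rect(cp,im,box,z,lo,hi,name):
    x0,y0,x1,y1=box
    hsv=cv2.cvtColor(im[y0:y1,x0:x1],cv2.COLOR_RGB2HSV)
    m=((hsv[...,1]<70)&(hsv[...,2]>lo)&(hsv[...,2]<hi)).astype(np.uint8)*255
    m=cv2.morphologyEx(m,cv2.MORPH_OPEN,np.ones((3,3)))
    c=max(cv2.findContours(m,cv2.RETR_EXTERNAL,cv2.CHAIN_APPROX_NONE)[0],key=cv2.contourArea)
    P=plane(cp,c.reshape(-1,2)+[x0,y0],z)[:,:2]
    r=cv2.minAreaRect((P*1000).astype(np.float32))
    print(name,r); return m
E
python3 - <<'E'
from h import *
cp=viewer.camera_params("top"); im=cv2.imread("pics/top0.png")[:,:,::-1].copy()
a=rect(cp,im,(225,115,310,235),.05,60,255,"lever")
b=rect(cp,im,(375,145,470,240),.055,60,255,"dial")
print("ball@.145",plane(cp,[(263,165)],.145)); print("pointer@.088",plane(cp,[(272,215)],.088))
print("plug",plane(cp,[(260.5,136)],.05));print("dialtop",plane(cp,[(426,189)],.103))
print("glue",plane(cp,[(347,195)],.07),"tape",plane(cp,[(346,266)],.04))
big=cv2.resize(im[110:250,225:475],None,fx=3.2,fy=3.2,interpolation=cv2.INTER_CUBIC)
ms=np.zeros((100,800,3),np.uint8)
mm=np.hstack([cv2.resize(a,(255,360),interpolation=0)[:120*3],cv2.resize(b,(285,360),interpolation=0)])
cv2.imwrite("pics/c1.png",big[:,:,::-1]);cv2.imwrite("pics/m1.png",mm)
E
```

```text
lever ((595.3853759765625, 180.00872802734375), (204.25982666015625, 90.68856811523438), 7.372905254364014)
dial ((556.5848388671875, -160.76663208007812), (130.345703125, 139.23350524902344), 80.07218170166016)
ball@.145 [[0.59837937 0.17850171 0.145     ]]
pointer@.088 [[0.50434403 0.16528167 0.088     ]]
plug [[0.68339263 0.19227674 0.05      ]]
dialtop [[ 0.55335043 -0.15630368  0.103     ]]
glue [[0.5478564  0.00625518 0.07      ]] tape [[0.39718497 0.00915629 0.04      ]]
```

View pics/c1.png

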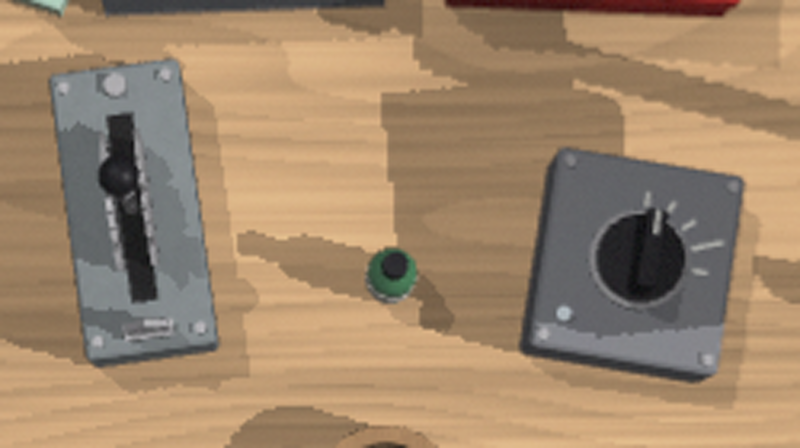

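View pics/m1.png

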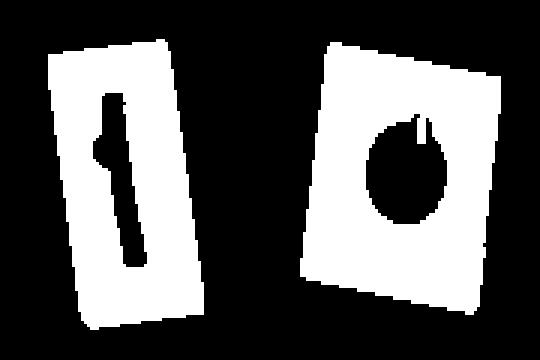

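The crop and mask match both units. The housing axis is at 7.4°, with the point at the near (−x) end. The dial's home tick and bar are at about −10°. Next I'll move behind the ball on its +x side with the fingers closed.

```bash
cat >> h.py <<'E'
from scipy.spatial.transform import Rotation as Ro
from plant import sensors
def rel(xyz,yaw):
    s=sensors.get_obs(); R=Ro.from_euler('xyz',s['orientation'],degrees=True)
    t=Ro.from_euler('xyz',[180,0,yaw],degrees=True)
    print(np.round(R.inv().apply(np.array(xyz)-s['tool_pos']),4),np.round((R.inv()*t).as_rotvec(degrees=True),2))
def lev(u): return np.array([.5955,.180])+u*np.array([np.cos(np.radians(7.4)),np.sin(np.radians(7.4))])
E
python3 -c "
from h import *
rel([*lev(.055),.227],7.4)"
```

```text
[ 0.5085  0.2285 -0.0009] [ 9.00e-02  1.00e-02 -3.26e+01]
```

```bash
python3 -m pendant '[[-1,[0.508,0.228,0],[0,0,-32.6]],[-1,[0.508,0.228,0],[0,0,-32.6]],[-1,[0.508,0.228,0],[0,0,-32.6]],[-1,[0.508,0.228,0],[0,0,-32.6]],[-1,[0.508,0.228,0],[0,0,-32.6]],[-1,[0.508,0.228,0],[0,0,-32.6]],[-1,[0.508,0.228,0],[0,0,-32.6]],[-1,[0.508,0.228,0],[0,0,-32.6]],[-1,[0.508,0.228,0],[0,0,-32.6]],[-1,[0.508,0.228,0],[0,0,-32.6]]]'; python3 -c "
from h import *
rel([*lev(.055),.227],7.4)"
```

```text
clock: 0.93
tool_pos: [0.5592, 0.293, 0.2264]
orientation: [180.0, 0.0, 7.4]
force: [0.6, 0.9, 0.2]
opening: 0.0266
gripper_force: 0.0
[ 0.0764  0.1168 -0.0006] [0.01 0.02 0.01]
```

```bash
python3 -m pendant '[[-1,[0.076,0.117,0],[0,0,0]],[-1,[0.076,0.117,0],[0,0,0]],[-1,[0.076,0.117,0],[0,0,0]],[-1,[0.076,0.117,0],[0,0,0]],[-1,[0.076,0.117,0],[0,0,0]],[-1,[0.076,0.117,0],[0,0,0]],[-1,[0.076,0.117,0],[0,0,0]]]'; python3 -c "
from h import *
rel([*lev(.055),.12],7.4)
cv2.imwrite('pics/w1.png',viewer.snapshot('wrist')[:,:,::-1])"
```

```text
clock: 1.52
tool_pos: [0.6485, 0.1888, 0.2261]
orientation: [180.0, 0.0, 7.4]
force: [-0.6, 0.2, -0.2]
opening: 0.0005
gripper_force: 0.0
[0.0014 0.0019 0.1061] [ 0.    0.05 -0.01]
```

View pics/w1.png

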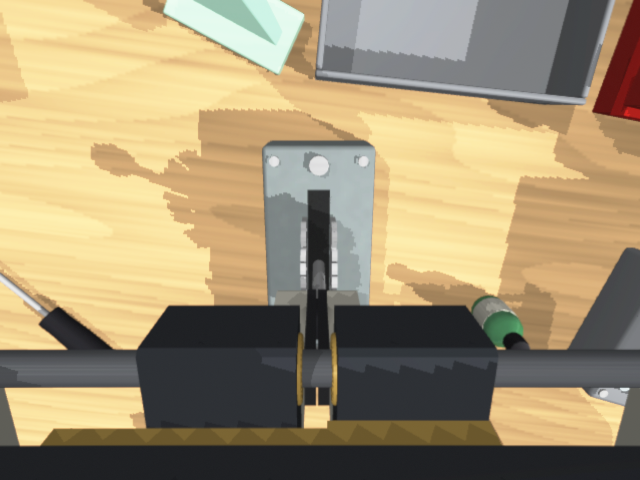

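The wrist view shows the fingers centred across the lever slot (column about 318), with the plug at (318,165) ahead. The glue bottle at (500,325) is well to the side. I'll go down and check the height.

```bash
python3 -m pendant '[[-1,[0.002,0.002,0.04],[0,0,0]],[-1,[0.002,0.002,0.08],[0,0,0]],[-1,[0.002,0.002,0.107],[0,0,0]],[-1,[0.002,0.002,0.107],[0,0,0]],[-1,[0.002,0.002,0.107],[0,0,0]]]'; python3 -c "
from h import *
rel([*lev(-.030),.118],7.4)"
```

```text
clock: 1.98
tool_pos: [0.6501, 0.1876, 0.119]
orientation: [179.9, 0.1, 7.5]
force: [-0.3, 0.0, 1.1]
opening: 0.0
gripper_force: 0.0
[-0.0851  0.0003  0.0012] [0.09 0.14 0.11]
```

```bash
python3 -m pendant '[[-1,[-0.02,0,0],[0,0,0]],[-1,[-0.035,0,0],[0,0,0]],[-1,[-0.045,0,0],[0,0,0]],[-1,[-0.055,0,0],[0,0,0]],[-1,[-0.063,0,0],[0,0,0]],[-1,[-0.070,0,0],[0,0,0]],[-1,[-0.077,0,0],[0,0,0]],[-1,[-0.083,0,0],[0,0,0]],[-1,[-0.086,0,0],[0,0,0]],[-1,[-0.086,0,0],[0,0,0]]]'; python3 -m pendant '[[-1,[0.03,0,0],[0,0,0]],[-1,[0.06,0,-0.02],[0,0,0]],[-1,[0.06,0,-0.06],[0,0,0]],[-1,[0.06,0,-0.11],[0,0,0]],[-1,[0.06,0,-0.11],[0,0,0]],[-1,[0.06,0,-0.11],[0,0,0]]]'
python3 -c "
from h import *
im=viewer.snapshot('top'); s=viewer.snapshot('scene')
cv2.imwrite('pics/t2.png',np.hstack([cv2.resize(im[110:250,225:365],(400,400)),cv2.resize(s[220:360,330:470],(400,400))])[:,:,::-1])"
```

```text
clock: 2.82
tool_pos: [0.5653, 0.1758, 0.1197]
orientation: [180.0, 0.0, 7.4]
force: [0.1, -0.2, -0.1]
opening: 0.0003
gripper_force: 0.1
clock: 3.32
tool_pos: [0.6277, 0.1843, 0.234]
orientation: [-179.9, -0.4, 7.4]
force: [-1.1, 0.8, -0.5]
opening: 0.0009
gripper_force: 0.0
```

View pics/t2.png

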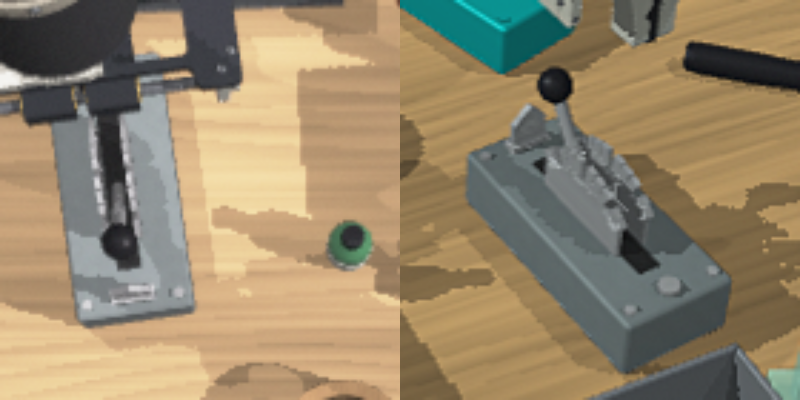

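The lever is thrown towards the steel point: the ball is at about (266,195) in the top view, and the scene view shows it leaning over the pointed plate. I'll check that numerically and work out the dial approach.

```bash
python3 -c "
from h import *
cp=viewer.camera_params('top')
b=plane(cp,[(266.3,194.7)],.127)[0];p=lev(-.085);print(b,p,np.hypot(*(b[:2]-p)))
rel([.556,-.161,.20],-10)"
```

```text
[0.54109543 0.17370361 0.127     ] [0.51120795 0.16905237] 0.030247239414803055
[-0.1132  0.3328  0.0294] [-0.04 -0.02 17.38]
```

```bash
python3 -m pendant '[[1,[-0.113,0.333,0],[0,0,17.4]],[1,[-0.113,0.333,0],[0,0,17.4]],[1,[-0.113,0.333,0],[0,0,17.4]],[1,[-0.113,0.333,0],[0,0,17.4]],[1,[-0.113,0.333,0],[0,0,17.4]],[1,[-0.113,0.333,0],[0,0,17.4]],[1,[-0.113,0.333,0],[0,0,17.4]],[1,[-0.113,0.333,0],[0,0,17.4]],[1,[-0.113,0.333,0],[0,0,17.4]],[1,[-0.113,0.333,0],[0,0,17.4]]]'; python3 -m pendant '[[1,[0,0,0],[0,0,0]],[1,[0,0,0],[0,0,0]],[1,[0,0,0],[0,0,0]]]'; python3 -c "
from h import *
rel([.556,-.161,.075],-10)
cv2.imwrite('pics/w2.png',viewer.snapshot('wrist')[:,:,::-1])"
```

```text
clock: 4.25
tool_pos: [0.5542, -0.1647, 0.228]
orientation: [180.0, 0.2, -10.2]
force: [-0.4, 0.4, 0.2]
opening: 0.0616
gripper_force: 0.0
clock: 4.5
tool_pos: [0.5562, -0.1604, 0.2289]
orientation: [180.0, 0.1, -9.9]
force: [-0.3, 0.6, 0.4]
opening: 0.0815
gripper_force: 0.0
[1.000e-04 6.000e-04 1.539e-01] [0.   0.06 0.05]
```

View pics/w2.png

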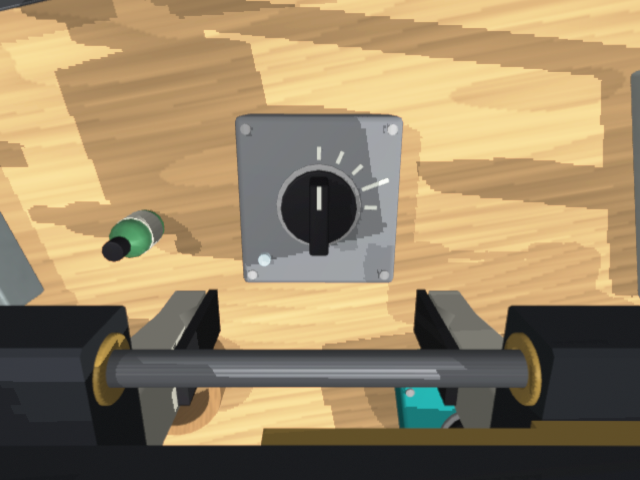

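The dial bar is centred between the fingers and aligned with them (column 319). The long tick is the fourth mark, about 69° clockwise from home. I'll go down and grip.

```bash
python3 -c "
from h import *
cp=viewer.camera_params('wrist');print(plane(cp,[(318.5,207)],.067),plane(cp,[(319,153),(319,256)],.055))"
python3 -m pendant '[[1,[0,0,0.04],[0,0,0]],[1,[0,0,0.08],[0,0,0]],[1,[0,0,0.12],[0,0,0]],[1,[0,0,0.154],[0,0,0]],[1,[0,0,0.154],[0,0,0]],[-1,[0,0,0.154],[0,0,0]],[-1,[0,0,0.154],[0,0,0]],[-1,[0,0,0.154],[0,0,0]],[-1,[0,0,0.154],[0,0,0]],[-1,[0,0,0.154],[0,0,0]]]'; python3 -m pendant '[[-1,[0,0,0],[0,0,0]],[-1,[0,0,0],[0,0,0]],[-1,[0,0,0],[0,0,0]],[-1,[0,0,0],[0,0,0]],[-1,[0,0,0],[0,0,0]],[-1,[0,0,0],[0,0,0]]]'
```

```text
[[ 0.55983478 -0.162194    0.067     ]] [[ 0.59948326 -0.16953004  0.055     ]
 [ 0.51499189 -0.15488904  0.055     ]]
clock: 5.38
tool_pos: [0.5572, -0.1611, 0.0775]
orientation: [-180.0, -0.2, -10.0]
force: [-1.0, -0.7, 0.9]
opening: 0.0596
gripper_force: 0.0
clock: 5.88
tool_pos: [0.5561, -0.1613, 0.0755]
orientation: [180.0, 0.0, -10.0]
force: [0.5, 0.4, 0.8]
opening: 0.0199
gripper_force: 0.0
```

```bash
python3 -m pendant '[[-1,[0,0,0],[0,0,0]],[-1,[0,0,0],[0,0,0]],[-1,[0,0,0],[0,0,0]],[-1,[0,0,0],[0,0,0]]]'; python3 -m pendant '[[-1,[0,0,0],[0,0,7]],[-1,[0,0,0],[0,0,14]],[-1,[0,0,0],[0,0,21]],[-1,[0,0,0],[0,0,28]],[-1,[0,0,0],[0,0,35]],[-1,[0,0,0],[0,0,42]],[-1,[0,0,0],[0,0,49]],[-1,[0,0,0],[0,0,56]],[-1,[0,0,0],[0,0,63]],[-1,[0,0,0],[0,0,70]]]'; python3 -m pendant '[[-1,[0,0,0],[0,0,0]],[-1,[0,0,0],[0,0,0]],[-1,[0,0,0],[0,0,0]],[-1,[0,0,0],[0,0,0]]]'
python3 -c "
from h import *
w=viewer.snapshot('wrist');im=viewer.snapshot('top')
cv2.imwrite('pics/w3.png',np.hstack([cv2.resize(w,(400,300)),cv2.resize(im[100:250,220:420],(400,300))])[:,:,::-1])"
```

```text
clock: 6.22
tool_pos: [0.556, -0.1617, 0.0755]
orientation: [180.0, 0.0, -10.0]
force: [0.1, -4.8, -0.2]
opening: 0.0139
gripper_force: 30.0
clock: 7.05
tool_pos: [0.558, -0.1599, 0.0756]
orientation: [-179.8, 0.0, -80.3]
force: [4.1, 3.9, -3.2]
opening: 0.0138
gripper_force: 30.0
clock: 7.38
tool_pos: [0.5579, -0.1599, 0.0756]
orientation: [-179.8, 0.0, -80.0]
force: [4.7, 4.1, -3.9]
opening: 0.0142
gripper_force: 30.0
```

View pics/w3.png

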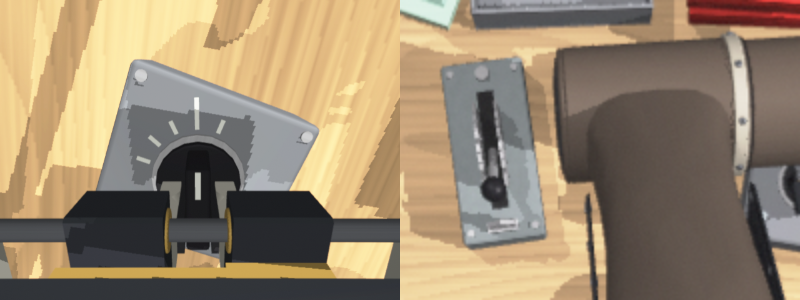

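The white line (197,185) points at the long tick (197,112), the bar is held with 30 N, and the lever is still in the marked notch. I'm handing it in.

```bash
python3 -c "
from plant import workorder
print(workorder.close_job())"
```

```text
the job is handed in; nothing more can be done
None
```

I handed the job in with the lever in the notch marked by the steel point and the gripper holding the dial at the third click; the hand-in returned no verdict.

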